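# Stand the fallen reagent bottle up inside its spill tub and close the divider on it

## Robot

A 6-joint arm with a two-finger parallel gripper is mounted at the origin on a cart in front of the work surface, level with it; the furniture and walls round the work are solid. World frame = base frame: x ahead of the robot, y to its left, z up, the work surface at z = 0. Lengths are in m, angles in rad, forces in N, time in s.
With the tool pointing down it reaches from about 0.25 to 0.725 m from the base axis. Payload 4 kg.
Tool frame: the origin (TCP) lies midway between the tips of the shut fingers; the grasp point (between the pads) lies 19 mm behind it; z points along the fingers, y is the line along which they close (so a half turn about z gives the same grasp; the last joint's range is limited). The gripper opens to 85 mm and grips with 20 to 120 N. Pads are 22 mm wide; open, the fingers measure 114 mm over their backs; the gripper's body (76 mm by 85 mm) begins 54 mm behind the grasp point. The pads swing forward as they close: fully open they stand 13 mm farther back than shut.
Start: joints at [1.157, 0.241, 0.005, 1.335, 0, 1.571], TCP at [0.201, 0.458, 0.231] pointing down, gripper open.
Joint ranges: [-2.72, 2.72], [-1.05, 1.87], [-1.09, 1.28], [-1.99, 2.15], [-1.42, 1.44], [-3.14, 3.14]. Speed limits (rad/s): [2.79, 2.79, 3.14, 3.14, 3.14, 3.14].

## Interface

Orientations are given as a rotation vector (axis times angle).
In Python, from workcell import bot, imaging, sign_off gives the robot as it stands (bot), with the cameras (imaging) and the job as plain functions.
- The arm moves only by the shell command python3 drive.py 'ROWS' [OPENING]. ROWS is rows parted by semicolons, their numbers by spaces, 1 to 5 of them, each of 6 numbers: dx, dy, dz in m, then a rotation vector rx, ry, rz in rad; each row is the pose to reach, as a shift and turn from the pose commanded when the command began, along the tool's axes at that moment; what a row does not reach only later rows make up. A row lasts 1/12 s, in which the tool goes at most 0.0417 m and 0.125 rad, less where a joint would pass 70% of its speed; a pose out of reach is approached as far as the arm can. OPENING is the finger opening in m, set as the command begins (- or left out keeps the last). The fingers move at their own pace and stop on an object; the grip force is fixed at half the most. Time passes only in rows, so rows that do not move let the fingers close. It prints the time, the measured TCP pose, the force, the opening and the grip force at its end.
- bot.observe(): the state, without advancing time (a new reading comes with each control period).
- imaging.capture(name): name is "scene" or "top"; returns a dict with "color" (480x640x3 uint8, red, green, blue), "fx", "fy", "cx", "cy" (pixels), "world_to_cam" (4x4, takes a point from world to camera coordinates). Camera axes: x right, y down, z forward; pixel columns grow to the right and rows downward; lengths in m; the calibration is good to about 2 mm. A picture is of the moment at which its call begins. There is no depth.
- sign_off(): hands the job in; it is judged then, once.
The state is a dict: "t": time; "joint_pos": joint angles; "qd": joint speeds; "tau": joint torques, N m; "ee_pos": TCP position; "tcp_rot": TCP orientation; "wrist_force": force on the tool from outside, world axes, zero at the start; "wrist_torque": the same for the moment, N m; "gripper_width": finger opening in m; "grip_force": force on a finger pad.
Only numpy, scipy, OpenCV 4.12 (cv2) and the standard library are available. Lean on these libraries where they do the work, as an engineer would, in place of code of your own. Each camera call takes 0.05 s, during which the arm holds its last target. There are 200 camera calls.

## Task

The amber glass bottle has fallen over in the deep spill tub. Stand it upright again on the tub's floor at the end wall, without lifting it out of the tub or letting it drop, then slide the blue divider up to it so that it has no room to fall again. Leave the other containers as they are.

Things in the scene. Friction and masses are not known exactly. Their poses are not given: they have to be found in the camera images.
- tub: Pale grey open spill tub, 310 x 146 x 95 mm, fixed. Origin under the middle of its floor, x along its length, z up. Inside: x -150 to +150 mm, y -68 to +68 mm; walls 5 mm; rim at z 95 mm with a flange 8 mm outwards (22 mm at the end grips). Ribs along x cover the floor of the bottle's bay, tops at z 10 mm; elsewhere the floor is plain, at z 5 mm.
- bay_end (a point): Foot of the inner face of the tub's end wall, at rib height, tub (-150, 0, 10) mm; axes as the tub's. The bottle's bay runs from here along +x to the blue divider; the short bay beyond the divider holds two bystanders.
- bottle: Slim amber glass bottle, 165 mm long, 0.2 to 0.4 kg: body 50 mm in diameter up to 112 mm from the foot, then a shoulder to 27 mm; black cap 33 mm in diameter from 140 to 165 mm. Origin in the middle of its foot, z from foot to cap. At the start it lies along the tub's x, between the two middle ribs, foot 4 to 22 mm from the end wall, cap towards the divider, axis 33 mm above the bench.
- bottle_foot (a point): Centre of the bottle's foot (same point as its origin). With the bottle standing on the ribs it is 10 mm above the bench.
- divider (a joint): Blue divider plate across the tub, riding on both long rims; stays where it is left (1.5 N of friction). Value in m: 0 fully open, growing as it slides along the tub's -x to the end wall; starts at 0 to 20 mm. Its face to the bottle lies at tub x = 65 mm minus the value, so the bay is 215 mm minus the value long. The plate is 6 mm thick, 13 to 97 mm above the bench.
- divider_tab (a point): Middle of the top edge of the divider's upright finger tab, 127 mm above the bench. The tab is 50 mm wide (tub y), 10 mm thick (tub x, 5 mm either side of this point) and stands 32 mm above the rim. Push or pinch it to slide the divider; its saddles on the rims reach 17 mm from this point along the tub.
- dropper: Small amber dropper bottle, 34 mm across, 107 mm tall, standing in the short bay beyond the divider; bystander. Origin in the middle of its foot.
- pot: Specimen pot with white lid, 50 mm across, 64 mm tall, standing in the short bay beyond the divider; bystander. Origin in the middle of its foot.
- pot_red: Specimen pot with red lid, 50 mm across, 64 mm tall, on the bench near the tub; bystander. Origin in the middle of its foot.

How it is judged:
By the outcome, as a careful person would: the job done as asked, in the order asked, and still so for the second after the job is handed in, with the robot touching nothing.
It also fails if it takes over 54 s, if anything falls off the work surface, if the arm or the gripper's body presses on something with over 40 N, if the wrist force passes 120 N, or if a joint passes its speed limit or range.

## Working session

There is one attempt and no reset: what is moved stays moved. The work goes in short steps, Python scripts to look and compute and a shell command to move; the robot and the scene stay as the last step left them, time stands still between calls to the robot, and variables do not carry over. Pictures are saved under pics/ and viewed, at most 10 in all, crops included, and the job is handed in when it is done.

```bash
ls; mkdir -p pics
python3 - <<'E'
from workcell import bot, imaging, sign_off
import cv2
s=bot.observe(); print(s['t'],s['ee_pos'],s['tcp_rot'],s['gripper_width'])
for n in("scene","top"):
    c=imaging.capture(n); cv2.imwrite(f"pics/{n}0.png",c["color"][:,:,::-1]); print(n,c["fx"],c["cx"],c["cy"],c["world_to_cam"].round(4).tolist())
E
```

```text
drive.py
pics
workcell.py
0.0 [0.20077877 0.45721685 0.23039845] [-0.64527706 -3.0741507   0.0032748 ] 0.08539654253919753
scene 533.853876250242 318.16026308874916 232.87110426170202 [[0.6878, -0.7259, 0.0043, -0.46], [-0.4172, -0.4001, -0.816, 0.2581], [0.5941, 0.5594, -0.578, 0.821], [0.0, 0.0, 0.0, 1.0]]
top 491.35522809920263 321.33951339222557 230.31790702094696 [[0.0069, -0.9999, -0.0152, -0.1165], [-0.9812, -0.0038, -0.193, 0.5297], [0.1929, 0.0162, -0.9811, 0.8881], [0.0, 0.0, 0.0, 1.0]]
```

View pics/scene0.png

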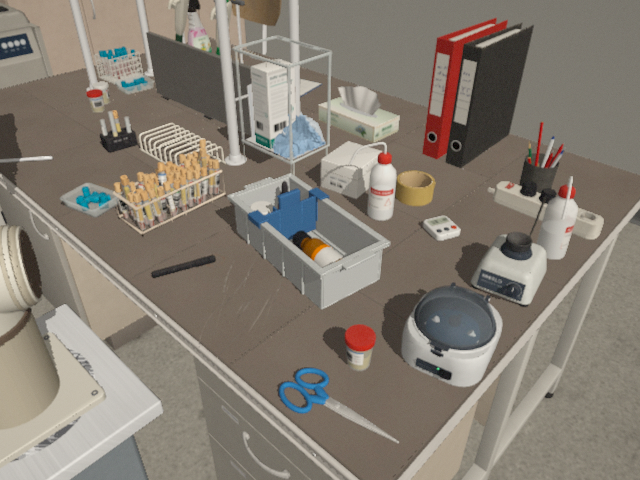

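View pics/top0.png

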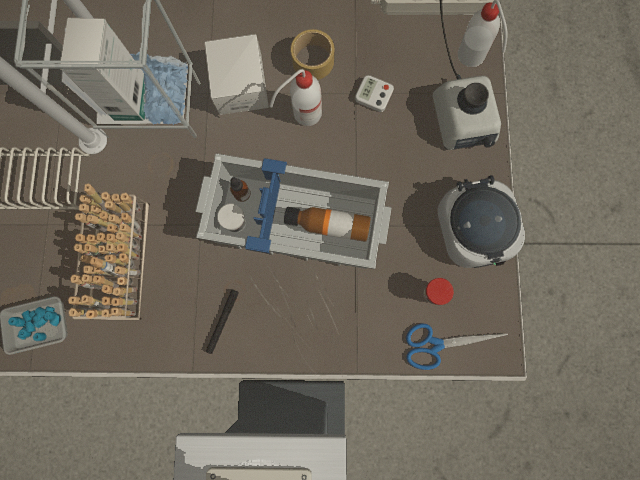

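Top view: the tub spans roughly (197–390, 155–267), with the divider at about u=265. The bottle cap is near (292,217), its foot near (368,226), and the end wall is at u≈385. I'll enlarge both views.

Run:
```python
import cv2
a=cv2.imread("pics/top0.png")[145:275,190:395]; cv2.imwrite("pics/tc.png",cv2.resize(a,None,fx=3.9,fy=3.9,interpolation=cv2.INTER_CUBIC))
a=cv2.imread("pics/scene0.png")[170:305,222:392]; cv2.imwrite("pics/sc.png",cv2.resize(a,None,fx=4.4,fy=4.4,interpolation=cv2.INTER_CUBIC))
```

```text
(no output)
```

View pics/tc.png

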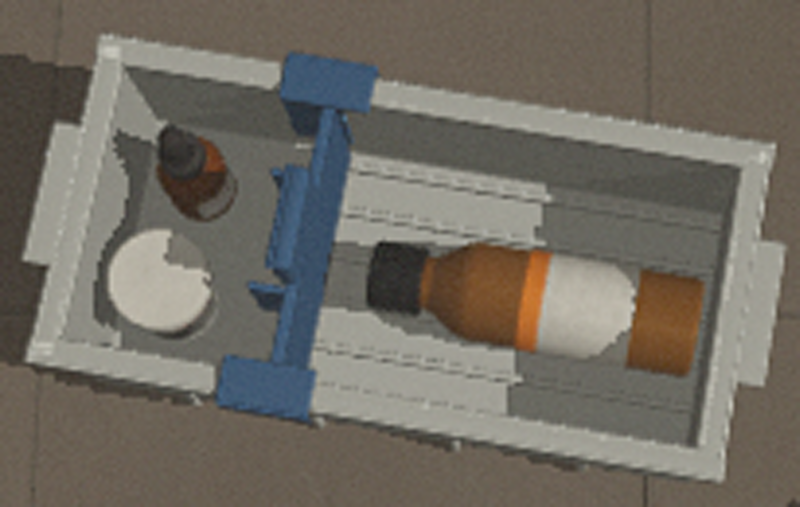

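View pics/sc.png

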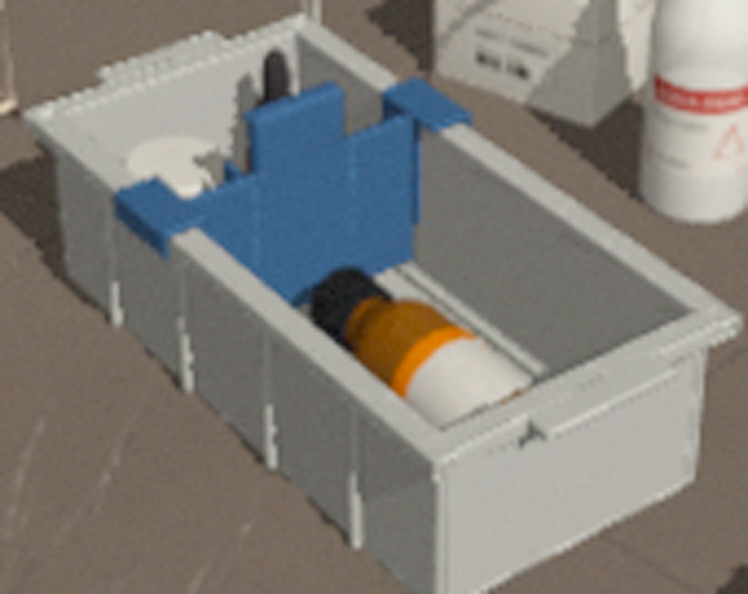

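```bash
cat > h.py <<'E'
import numpy as np
from scipy.optimize import least_squares
from workcell import bot, imaging, sign_off
K={"top":(491.355,321.34,230.318),"scene":(533.854,318.16,232.871)}
W={n:np.array(imaging.capture(n)["world_to_cam"]) for n in()} 
C={"scene":[[0.6878,-0.7259,0.0043,-0.46],[-0.4172,-0.4001,-0.816,0.2581],[0.5941,0.5594,-0.578,0.821]],"top":[[0.0069,-0.9999,-0.0152,-0.1165],[-0.9812,-0.0038,-0.193,0.5297],[0.1929,0.0162,-0.9811,0.8881]]}
def proj(n,p):
    c=np.array(C[n])@np.append(p,1); f,cx,cy=K[n]; return np.array([f*c[0]/c[2]+cx,f*c[1]/c[2]+cy])
def tp(x,y): return np.array([190+(x-1.5)/3.9,145+(y-1.5)/3.9])
def sp(x,y): return np.array([222+(x-1.7)/4.4,170+(y-1.7)/4.4])
def tri(t,s):
    r=least_squares(lambda p:np.r_[proj("top",p)-t,proj("scene",p)-s],[.4,-.1,.1]); return r.x,np.abs(r.fun).max()
E
cat > m.py <<'E'
from h import *
T=[(103,36),(775,145),(722,480),(27,362)]; S=[(305,15),(742,325),(440,460),(28,115)]
P=[]
for t,s in zip(T,S):
    p,e=tri(tp(*t),sp(*s)); P.append(p); print("corner",p.round(4),round(e,2))
P=np.array(P); print("sizes",[np.linalg.norm(P[i]-P[i-1]).round(4) for i in range(4)])
d=(P[0]-P[1])+(P[3]-P[2]); yaw=np.arctan2(d[1],d[0]); c=P.mean(0); print("centre",c.round(4),"yaw",yaw.round(4))
R=np.array([[np.cos(yaw),-np.sin(yaw),0],[np.sin(yaw),np.cos(yaw),0],[0,0,1]])
o=np.r_[c[:2],0]
np.savez("tub.npz",R=R,o=o)
for n,t,s in [("tab far",(302,166),(343,85)),("cap centre-top",(397,255),(345,270)),("saddle far R",(378,68),(470,120)),("saddle far L",(287,55),(425,80)),("saddle near L",(220,362),(118,195)),("saddle nearR",(313,375),(165,252))]:
    p,e=tri(tp(*t),sp(*s)); print(n,p.round(4),"tub",(R.T@(p-o)).round(4),round(e,2))
def ray(t,z):  # top ray at height z, tub coords
    p=least_squares(lambda q:proj("top",np.r_[q,z])-tp(*t),[.4,-.1]).x
    return (R.T@(np.r_[p,z]-o)).round(4)
print("foot mid",ray((700,325),.033),"capend",ray((368,278),.033),"body",ray((485,293),.033))
for n,q in [("tab",(288,222))]: print(n,ray(q,.127))
print("tab corners",ray((275,170),.127),ray((308,166),.127),ray((268,275),.127))
print("plate top",ray((333,110),.097),ray((295,362),.097))
E
python3 m.py
```

```text
corner [0.6659 0.0834 0.1004] 0.26
corner [ 0.6135 -0.2376  0.0949] 0.08
corner [ 0.4538 -0.2103  0.1006] 0.41
corner [0.5075 0.1115 0.0982] 0.43
sizes [np.float64(0.1609), np.float64(0.3253), np.float64(0.1622), np.float64(0.3264)]
centre [ 0.5602 -0.0633  0.0985] yaw 1.4072
tab far [ 0.5925 -0.0183  0.1318] tub [ 0.0496 -0.0246  0.1318] 0.36
cap centre-top [ 0.5645 -0.0538  0.0598] tub [ 0.01   -0.0028  0.0598] 2.29
saddle far R [ 0.6491 -0.0486  0.101 ] tub [ 0.029  -0.0854  0.101 ] 0.28
saddle far L [ 0.6574 -0.0066  0.1016] tub [ 0.0718 -0.0867  0.1016] 1.26
saddle near L [0.5027 0.0264 0.0945] tub [0.0791 0.0713 0.0945] 3.98
saddle nearR [ 0.4967 -0.0149  0.0858] tub [0.0374 0.0705 0.0858] 4.98
foot mid [-0.1446 -0.0023  0.033 ] capend [0.0235 0.0017 0.033 ] body [-0.0359 -0.0005  0.033 ]
tab [0.052  0.0017 0.127 ]
tab corners [ 0.0626 -0.0215  0.127 ] [ 0.048  -0.0258  0.127 ] [0.0562 0.0275 0.127 ]
plate top [ 0.0467 -0.0629  0.097 ] [0.0412 0.06   0.097 ]
```

The corners triangulate to 326 × 162 mm at z≈0.098, against the expected 326 × 162 at 0.095. The tub centre is (0.560, −0.063) with yaw 1.407. The bottle foot is at tub x≈−0.145, y≈0, the cap at −0.005 to +0.020, and the tab at x≈+0.054. Next is a helper that turns tub-frame targets into tool-axis shifts.

```bash
cat > go.py <<'E'
# usage: go.py "x y z theta psi" ... : grasp tilt theta (deg, 0 = down, 90 = along tub +x), psi yaw (deg); x y z = TCP in tub mm
import sys,numpy as np
from scipy.spatial.transform import Rotation as Ro
from workcell import bot, imaging, sign_off
s=bot.observe(); d=np.load("tub.npz"); R,o=d["R"],d["o"]
p0=np.array(s["ee_pos"]); R0=Ro.from_rotvec(s["tcp_rot"]).as_matrix()
base=np.array([[1,0,0],[0,-1,0],[0,0,-1.]])
Rt=R.T@R0
print("t",round(s["t"],2),"tub tcp mm",(R.T@(p0-o)*1e3).round(1),"zdir",Rt[:,2].round(3),"ydir",Rt[:,1].round(3),"q",np.round(s["joint_pos"],2),"F",np.round(s["wrist_force"],1),"w",round(s["gripper_width"],4),"g",round(s["grip_force"],1))
for a in sys.argv[1:]:
    x,y,z,th,ps=map(float,a.split())
    T=R@Ro.from_euler("z",ps,degrees=True).as_matrix()@Ro.from_euler("y",-th,degrees=True).as_matrix()@base
    sh=R0.T@(o+R@np.array([x,y,z])/1e3-p0); rv=Ro.from_matrix(R0.T@T).as_rotvec()
    print(a,"->",*sh.round(4),*rv.round(3),"|",np.linalg.norm(sh).round(3),np.linalg.norm(rv).round(2))
E
python3 go.py "0 0 210 0 0"
```

```text
t 0.1 tub tcp mm [455.1 439.4 230.5] zdir [-0.002  0.    -1.   ] ydir [ 0.969 -0.248 -0.002] q [ 1.16  0.24  0.    1.34 -0.    1.57] F [-0.1 -0.1 -0.1] w 0.0858 g 0.0
0 0 210 0 0 -> -0.5383 -0.3321 0.0211 -0.002 0.001 1.321 | 0.633 1.32
```

```bash
r="-0.5383 -0.3321 0.02 0 0 1.321"; python3 drive.py '-0.5383 -0.3321 0.02 0 0 1.321;-0.5383 -0.3321 0.02 0 0 1.321;-0.5383 -0.3321 0.02 0 0 1.321;-0.5383 -0.3321 0.02 0 0 1.321;-0.5383 -0.3321 0.02 0 0 1.321' 0.062; python3 go.py "0 0 210 0 0"
```

```text
t: 0.52
ee_pos: [0.3196, 0.2847, 0.2243]
tcp_rot: [-1.566, -2.723, 0.001]
wrist_force: [0.9, 0.9, -0.3]
gripper_width: 0.0618
grip_force: 0.0
t 0.52 tub tcp mm [304.1 294.  224.3] zdir [-0.001  0.    -1.   ] ydir [ 0.637 -0.771 -0.001] q [ 0.73  0.1  -0.18  1.29 -0.    1.77] F [ 0.9  0.9 -0.3] w 0.0618 g 0.0
0 0 210 0 0 -> -0.4217 0.033 0.0144 -0.001 0.0 0.691 | 0.423 0.69
```

```bash
python3 drive.py '-0.4217 0.033 0.014 0 0 0.691;-0.4217 0.033 0.014 0 0 0.691;-0.4217 0.033 0.014 0 0 0.691;-0.4217 0.033 0.014 0 0 0.691;-0.4217 0.033 0.014 0 0 0.691'; python3 go.py "0 0 210 0 0"
```

```text
t: 0.93
ee_pos: [0.4391, 0.1138, 0.2176]
tcp_rot: [-2.329, -2.108, 0.0]
wrist_force: [0.6, 0.8, 0.2]
gripper_width: 0.0619
grip_force: 0.0
t 0.93 tub tcp mm [154.9 148.3 217.6] zdir [-0.  0. -1.] ydir [ 0.064 -0.998 -0.   ] q [ 0.25  0.16 -0.14  1.28  0.    1.92] F [0.6 0.8 0.2] w 0.0619 g 0.0
0 0 210 0 0 -> -0.1641 0.138 0.0075 -0.0 0.0 0.064 | 0.215 0.06
```

```bash
python3 drive.py '-0.1641 0.138 0.008 0 0 0.064;-0.1641 0.138 0.008 0 0 0.064;-0.1641 0.138 0.008 0 0 0.064;-0.1641 0.138 0.008 0 0 0.064;-0.1641 0.138 0.008 0 0 0.064'; python3 drive.py '0 0 0 0 0 0;0 0 0 0 0 0'; python3 go.py "0 0 130 0 0" "0 0 18 0 0"
python3 - <<'E'
from workcell import bot, imaging, sign_off
import cv2
for n,a in(("top",(145,275,190,395)),("scene",(140,305,200,400))):
    c=imaging.capture(n)["color"][a[0]:a[1],a[2]:a[3],::-1]; cv2.imwrite(f"pics/{n}1.png",cv2.resize(c,None,fx=2.9,fy=2.9))
E
python3 -c "
import cv2,numpy as np
a=cv2.imread('pics/top1.png');b=cv2.imread('pics/scene1.png')
h=a.shape[0];b=cv2.resize(b,None,fx=.45,fy=.45);w=max(a.shape[1],b.shape[1])
cv2.imwrite('pics/both1.png',np.vstack([np.pad(x,((0,0),(0,w-x.shape[1]),(0,0))) for x in(a,b)]))"
```

```text
t: 1.35
ee_pos: [0.5577, -0.0573, 0.2095]
tcp_rot: [-2.389, -2.039, 0.001]
wrist_force: [0.9, 0.5, 0.9]
gripper_width: 0.0621
grip_force: 0.0
t: 1.52
ee_pos: [0.5574, -0.0574, 0.2084]
tcp_rot: [-2.391, -2.034, 0.003]
wrist_force: [-0.9, 0.4, 0.3]
gripper_width: 0.0621
grip_force: 0.0
t 1.52 tub tcp mm [  5.3   3.7 208.4] zdir [-0.     0.003 -1.   ] ydir [ 0.003 -1.    -0.003] q [-0.1   0.37  0.13  1.33  0.    1.63] F [-0.9  0.4  0.3] w 0.0621 g 0.0
0 0 130 0 0 -> -0.0054 0.0039 0.0784 -0.003 0.0 0.003 | 0.079 0.0
0 0 18 0 0 -> -0.0053 0.0042 0.1904 -0.003 0.0 0.003 | 0.191 0.0
```

View pics/both1.png

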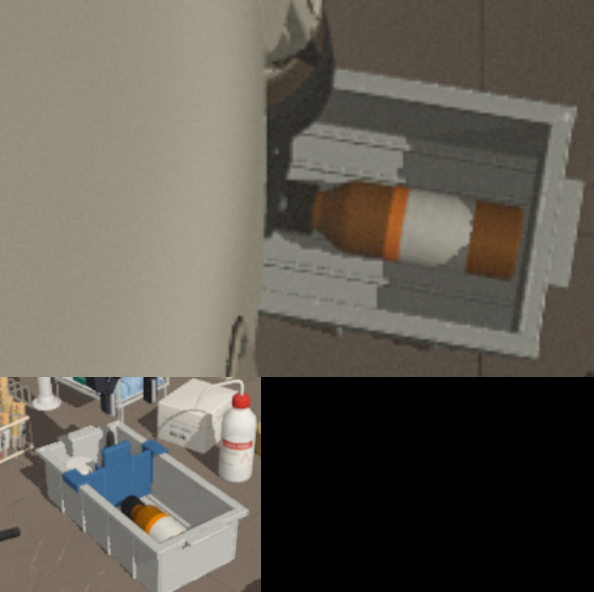

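The gripper is above the cap: the bottle axis is near row 225 and the cap near (290,207) in the top crop. I'll descend in two stages.

```bash
python3 drive.py '-0.0054 0.0039 0.03 0 0 0;-0.0054 0.0039 0.06 0 0 0;-0.0054 0.0039 0.0784 0 0 0;-0.0054 0.0039 0.0784 0 0 0'; python3 go.py "0 0 60 0 0" "0 0 18 0 0"
```

```text
t: 1.95
ee_pos: [0.5561, -0.0593, 0.1275]
tcp_rot: [-2.381, -2.039, 0.01]
wrist_force: [-1.5, 0.6, -0.6]
gripper_width: 0.0621
grip_force: 0.0
t 1.95 tub tcp mm [  3.3   4.7 127.5] zdir [-0.     0.009 -1.   ] ydir [ 0.009 -1.    -0.009] q [-0.11  0.43 -0.01  1.15  0.    1.62] F [-1.5  0.6 -0.6] w 0.0621 g 0.0
0 0 60 0 0 -> -0.0033 0.0053 0.0675 -0.009 0.0 0.009 | 0.068 0.01
0 0 18 0 0 -> -0.0033 0.0056 0.1095 -0.009 0.0 0.009 | 0.11 0.01
```

```bash
python3 drive.py '-0.0033 0.006 0.035 -0.009 0 0.009;-0.0033 0.006 0.0675 -0.009 0 0.009;-0.0033 0.006 0.0675 -0.009 0 0.009;-0.0033 0.006 0.0675 -0.009 0 0.009'; python3 go.py "0 0 18 0 0"
```

```text
t: 2.28
ee_pos: [0.5642, -0.0642, 0.0642]
tcp_rot: [2.393, 2.029, 0.006]
wrist_force: [0.5, 0.4, 1.0]
gripper_width: 0.062
grip_force: 0.0
t 2.28 tub tcp mm [-0.3 -4.1 64.2] zdir [-0.    -0.006 -1.   ] ydir [-0.001 -1.     0.006] q [-0.11  0.49 -0.08  0.99 -0.    1.62] F [0.5 0.4 1. ] w 0.062 g 0.0
0 0 18 0 0 -> 0.0003 -0.0044 0.0462 0.006 0.0 -0.001 | 0.046 0.01
```

```bash
python3 drive.py '0 -0.002 0.02 0 0 0;0 -0.002 0.038 0 0 0;0 -0.002 0.044 0 0 0;0 -0.002 0.044 0 0 0;0 -0.002 0.044 0 0 0'; python3 go.py "0 0 18 0 0"
```

```text
t: 2.7
ee_pos: [0.5654, -0.065, 0.0223]
tcp_rot: [2.391, 2.025, 0.012]
wrist_force: [-0.8, 0.3, -0.8]
gripper_width: 0.0616
grip_force: 0.0
t 2.7 tub tcp mm [-0.8 -5.4 22.3] zdir [ 0.    -0.012 -1.   ] ydir [-0.002 -1.     0.012] q [-0.11  0.54 -0.13  0.89 -0.    1.62] F [-0.8  0.3 -0.8] w 0.0616 g 0.0
0 0 18 0 0 -> 0.0008 -0.0055 0.0042 0.012 -0.0 -0.002 | 0.007 0.01
```

```bash
python3 drive.py '0.001 -0.006 0.003 0.012 0 0;0.001 -0.006 0.003 0.012 0 0;0.001 -0.006 0.003 0.012 0 0;0.001 -0.006 0.003 0.012 0 0'; python3 go.py "0 0 18 0 0"
```

```text
t: 3.03
ee_pos: [0.5589, -0.0633, 0.0178]
tcp_rot: [-2.397, -2.029, 0.002]
wrist_force: [0.1, 0.3, -0.3]
gripper_width: 0.062
grip_force: 0.0
t 3.03 tub tcp mm [-0.2  1.3 17.8] zdir [ 0.     0.002 -1.   ] ydir [-0.002 -1.    -0.002] q [-0.11  0.54 -0.14  0.89  0.    1.62] F [ 0.1  0.3 -0.3] w 0.062 g 0.0
0 0 18 0 0 -> 0.0002 0.0013 -0.0003 -0.002 -0.0 -0.002 | 0.001 0.0
```

Well placed. Close.

```bash
python3 drive.py '0 0 0 0 0 0;0 0 0 0 0 0;0 0 0 0 0 0;0 0 0 0 0 0;0 0 0 0 0 0' 0.02; python3 drive.py '0 0 0 0 0 0;0 0 0 0 0 0'; python3 go.py
```

```text
t: 3.45
ee_pos: [0.5592, -0.0633, 0.0176]
tcp_rot: [-2.397, -2.029, 0.001]
wrist_force: [1.1, -0.6, 1.5]
gripper_width: 0.0305
grip_force: 58.3
t: 3.62
ee_pos: [0.5592, -0.0633, 0.0176]
tcp_rot: [-2.397, -2.029, 0.001]
wrist_force: [2.6, 0.8, 1.6]
gripper_width: 0.0303
grip_force: 58.5
t 3.62 tub tcp mm [-0.2  1.  17.6] zdir [ 0.     0.001 -1.   ] ydir [-0.002 -1.    -0.001] q [-0.11  0.54 -0.14  0.89  0.    1.62] F [2.6 0.8 1.6] w 0.0303 g 58.5
```

```bash
cat > sw.py <<'E'
# usage: sw.py "theta psi Ez [Fx Fy]" ... -> calls go.py with TCP targets
import sys,subprocess,numpy as np
A=[]
for a in sys.argv[1:]:
    v=[float(q) for q in a.split()]; th,ps,ez=v[:3]; t,p=np.radians(th),np.radians(ps)
    c,s=np.cos(t),np.sin(t); fx,fy=v[3:] if len(v)>3 else (-144.6+50*s-25*s+2*s,0)
    fz=ez+25*c; h=144.4*c+15.4*s; z=144.4*s-15.4*c
    A.append(f"{fx+h*np.cos(p):.1f} {fy+1+h*np.sin(p):.1f} {fz+z:.1f} {th} {ps}")
subprocess.run(["python3","go.py"]+A)
E
python3 sw.py "0 0 12" "5 0 12" "10 0 13" "15 0 14" "20 0 14"
```

```text
t 3.62 tub tcp mm [-0.2  1.  17.6] zdir [ 0.     0.001 -1.   ] ydir [-0.002 -1.    -0.001] q [-0.11  0.54 -0.14  0.89  0.    1.62] F [2.6 0.8 1.6] w 0.0303 g 58.5
-0.2 1.0 21.6 0.0 0.0 -> -0.0 -0.0 -0.004 -0.001 -0.0 -0.002 | 0.004 0.0
2.9 1.0 34.1 5.0 0.0 -> 0.0031 -0.0001 -0.0165 -0.001 0.087 -0.002 | 0.017 0.09
5.0 1.0 47.5 10.0 0.0 -> 0.0052 -0.0001 -0.0299 -0.001 0.174 -0.002 | 0.03 0.17
5.9 1.0 60.6 15.0 0.0 -> 0.0061 -0.0001 -0.043 -0.001 0.262 -0.002 | 0.043 0.26
5.6 1.0 72.4 20.0 0.0 -> 0.0058 -0.0001 -0.0548 -0.001 0.349 -0.002 | 0.055 0.35
```

```bash
python3 drive.py '0 0 -0.004 0 0 0;0.003 0 -0.0165 0 0.087 0;0.005 0 -0.03 0 0.174 0;0.006 0 -0.043 0 0.262 0;0.006 0 -0.055 0 0.349 0'; python3 drive.py '0 0 0 0 0 0;0 0 0 0 0 0'; python3 sw.py "20 0 14" "25 -2 14" "30 -4 14" "35 -6 14" "40 -8 14" "45 -11 14"
```

```text
t: 4.03
ee_pos: [0.5584, -0.0566, 0.0725]
tcp_rot: [-2.202, -1.863, -0.388]
wrist_force: [-0.2, 0.7, -2.6]
gripper_width: 0.0304
grip_force: 59.5
t: 4.2
ee_pos: [0.5585, -0.0584, 0.0712]
tcp_rot: [-2.208, -1.863, -0.382]
wrist_force: [0.0, -0.3, -2.6]
gripper_width: 0.0304
grip_force: 59.6
t 4.2 tub tcp mm [ 4.5  2.5 71.2] zdir [ 0.34   0.003 -0.94 ] ydir [-0.005 -1.    -0.005] q [-0.29  0.51 -0.08  1.02  0.34  1.44] F [ 0.  -0.3 -2.6] w 0.0304 g 59.6
5.6 1.0 72.4 20.0 0.0 -> 0.0015 0.0015 -0.0008 -0.003 0.002 -0.006 | 0.002 0.01
4.1 -3.8 83.7 25.0 -2.0 -> 0.0039 0.0062 -0.0119 -0.016 0.089 0.026 | 0.014 0.09
1.3 -8.3 94.5 30.0 -4.0 -> 0.005 0.0107 -0.023 -0.032 0.177 0.057 | 0.026 0.19
-2.7 -12.3 104.7 35.0 -6.0 -> 0.0047 0.0146 -0.034 -0.051 0.264 0.086 | 0.037 0.28
-7.9 -15.8 114.2 40.0 -8.0 -> 0.0031 0.0181 -0.0447 -0.072 0.351 0.115 | 0.048 0.38
-14.6 -20.6 122.9 45.0 -11.0 -> -0.0002 0.0229 -0.0552 -0.106 0.437 0.156 | 0.06 0.48
```

```bash
python3 drive.py '0.004 0.006 -0.012 -0.016 0.089 0.026;0.005 0.0107 -0.023 -0.032 0.177 0.057;0.0047 0.0146 -0.034 -0.051 0.264 0.086;0.003 0.018 -0.0447 -0.072 0.351 0.115;0 0.023 -0.0552 -0.106 0.437 0.156'; python3 drive.py '0 0 0 0 0 0;0 0 0 0 0 0'; python3 sw.py "45 -11 14" "50 -14 14" "55 -17 14" "60 -20 14" "65 -23 14" "70 -26 14"
python3 - <<'E'
from workcell import bot, imaging, sign_off
import cv2
c=imaging.capture("scene")["color"][80:380,180:520,::-1]; cv2.imwrite("pics/s2.png",cv2.resize(c,None,fx=1.9,fy=1.9))
E
```

```text
t: 4.62
ee_pos: [0.5791, -0.0786, 0.1233]
tcp_rot: [-2.094, -1.461, -0.872]
wrist_force: [0.1, 0.8, -2.1]
gripper_width: 0.0305
grip_force: 59.8
t: 4.78
ee_pos: [0.5779, -0.0794, 0.1219]
tcp_rot: [-2.097, -1.462, -0.866]
wrist_force: [0.5, -0.2, -2.8]
gripper_width: 0.0306
grip_force: 59.8
t 4.78 tub tcp mm [-13.  -20.1 121.9] zdir [ 0.694 -0.132 -0.708] ydir [-0.188 -0.982 -0.002] q [-0.51  0.57 -0.04  1.11  0.77  1.35] F [ 0.5 -0.2 -2.8] w 0.0306 g 59.8
-14.6 -20.6 122.9 45.0 -11.0 -> -0.0003 0.0007 -0.0018 -0.003 0.001 0.001 | 0.002 0.0
-22.4 -24.3 130.8 50.0 -14.0 -> 0.0004 0.0058 -0.0123 -0.042 0.088 0.036 | 0.014 0.1
-31.2 -26.9 137.8 55.0 -17.0 -> -0.0004 0.01 -0.023 -0.084 0.175 0.068 | 0.025 0.21
-40.8 -28.3 143.9 60.0 -20.0 -> -0.0026 0.0132 -0.0338 -0.128 0.262 0.096 | 0.036 0.31
-51.1 -28.3 148.9 65.0 -23.0 -> -0.0062 0.0151 -0.0445 -0.176 0.349 0.121 | 0.047 0.41
-61.8 -27.0 153.0 70.0 -26.0 -> -0.0109 0.0158 -0.055 -0.226 0.435 0.142 | 0.058 0.51
```

View pics/s2.png

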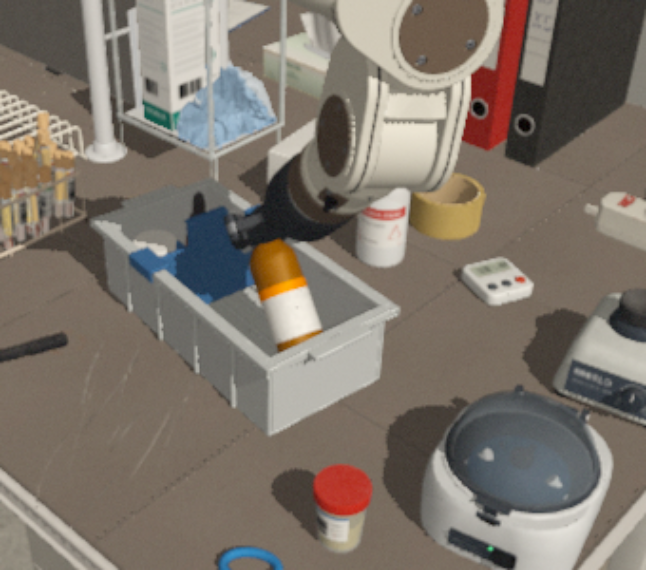

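The bottle is held by the cap, tilted with the gripper. The foot is low in the tub near (295,340), and the wrist is clear of the centrifuge. Continuing the swing.

```bash
python3 drive.py '0.0004 0.0058 -0.0123 -0.042 0.088 0.036;0 0.01 -0.023 -0.084 0.175 0.068;-0.0026 0.0132 -0.034 -0.128 0.262 0.096;-0.006 0.015 -0.0445 -0.176 0.349 0.121;-0.011 0.016 -0.055 -0.226 0.435 0.142'; python3 drive.py '0 0 0 0 0 0;0 0 0 0 0 0'; python3 sw.py "70 -26 14" "75 -28 14" "80 -30 14" "83 -32 14"
```

```text
t: 5.25
ee_pos: [0.5786, -0.128, 0.1556]
tcp_rot: [-1.963, -1.02, -1.386]
wrist_force: [0.8, 0.3, -2.6]
gripper_width: 0.0306
grip_force: 59.8
t: 5.42
ee_pos: [0.5774, -0.1279, 0.1535]
tcp_rot: [-1.966, -1.017, -1.379]
wrist_force: [0.4, 0.8, -2.0]
gripper_width: 0.0309
grip_force: 59.9
t 5.42 tub tcp mm [-60.9 -27.5 153.5] zdir [ 0.846 -0.411 -0.341] ydir [-0.437 -0.9    0.   ] q [-0.72  0.65 -0.16  1.04  1.21  1.28] F [ 0.4  0.8 -2. ] w 0.0309 g 59.9
-61.8 -27.0 153.0 70.0 -26.0 -> -0.0008 -0.0 -0.0008 -0.001 -0.001 0.001 | 0.001 0.0
-72.4 -23.5 156.0 75.0 -28.0 -> -0.0018 0.0014 -0.0122 -0.035 0.086 0.011 | 0.012 0.09
-83.2 -19.1 157.9 80.0 -30.0 -> -0.004 0.0022 -0.0238 -0.069 0.173 0.019 | 0.024 0.19
-89.9 -16.4 158.5 83.0 -32.0 -> -0.0058 0.0027 -0.0307 -0.104 0.225 0.025 | 0.031 0.25
```

```bash
python3 drive.py '-0.0018 0.0014 -0.0122 -0.035 0.086 0.011;-0.004 0.002 -0.0238 -0.069 0.173 0.019;-0.0058 0.0027 -0.031 -0.104 0.225 0.025;-0.0058 0.0027 -0.031 -0.104 0.225 0.025'; python3 sw.py "83 -32 14" "86 -30 14" "90 -30 14" "90 -22 14"
```

```text
t: 5.75
ee_pos: [0.5615, -0.1548, 0.1579]
tcp_rot: [-1.836, -0.826, -1.624]
wrist_force: [0.1, 1.1, -3.7]
gripper_width: 0.0308
grip_force: 59.9
t 5.75 tub tcp mm [-90.1 -16.2 157.9] zdir [ 0.842 -0.526 -0.12 ] ydir [-0.53  -0.848 -0.003] q [-0.81  0.79 -0.16  1.25  1.42  0.94] F [ 0.1  1.1 -3.7] w 0.0308 g 59.9
-89.9 -16.4 158.5 83.0 -32.0 -> 0.0006 0.0001 0.0002 -0.0 -0.001 -0.003 | 0.001 0.0
-95.6 -11.7 158.7 86.0 -30.0 -> -0.0001 -0.0009 -0.0071 0.035 0.051 -0.006 | 0.007 0.06
-104.3 -6.7 158.4 90.0 -30.0 -> -0.0016 -0.0005 -0.017 0.035 0.121 -0.005 | 0.017 0.13
-103.3 -4.8 158.4 90.0 -22.0 -> -0.0016 -0.0027 -0.0172 0.174 0.12 -0.013 | 0.017 0.21
```

```bash
python3 drive.py '-0.002 0 0 0 0 0;-0.004 0 0 0 0 0;-0.004 0 0 0 0 0;-0.004 0 0 0 0 0'; python3 drive.py '-0.001 0 0 0 0 0;-0.002 0 0 0 0 0;-0.003 0 0 0 0 0;-0.003 0 0 0 0 0'; python3 go.py
python3 - <<'E'
from workcell import bot, imaging, sign_off
import cv2,numpy as np
a=imaging.capture("scene")["color"][110:310,200:420,::-1]; b=imaging.capture("top")["color"][130:330,260:460,::-1]
cv2.imwrite("pics/s3.png",np.hstack([cv2.resize(a,None,fx=1.9,fy=1.9),cv2.resize(b,None,fx=1.9,fy=1.9)]))
E
```

```text
t: 6.08
ee_pos: [0.5626, -0.1557, 0.157]
tcp_rot: [-1.835, -0.835, -1.63]
wrist_force: [0.8, -0.2, -2.4]
gripper_width: 0.0303
grip_force: 59.9
t: 6.42
ee_pos: [0.5616, -0.1566, 0.153]
tcp_rot: [-1.836, -0.83, -1.63]
wrist_force: [1.0, -0.8, -2.6]
gripper_width: 0.0307
grip_force: 59.9
t 6.42 tub tcp mm [-91.9 -16.6 153. ] zdir [ 0.841 -0.528 -0.12 ] ydir [-0.532 -0.847  0.003] q [-0.81  0.8  -0.16  1.25  1.42  0.93] F [ 1.  -0.8 -2.6] w 0.0307 g 59.9
```

View pics/s3.png

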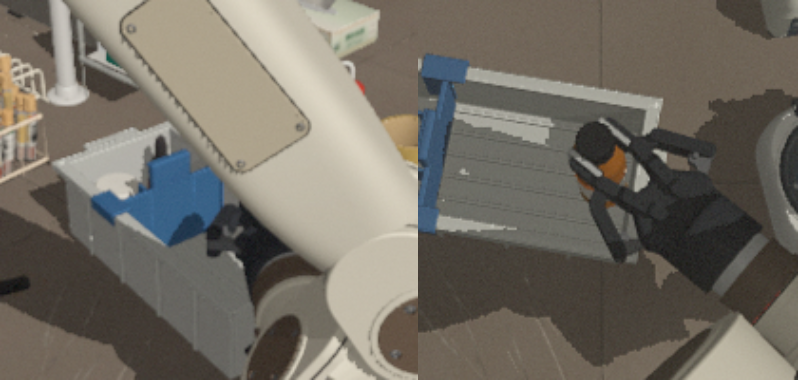

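Top view: the bottle is nearly upright at the end wall, with the cap at about (600,140) and the foot hidden slightly below right. No contact with the floor yet, so I'll keep lowering gently.

```bash
python3 drive.py '-0.001 0 0 0 0 0;-0.002 0 0 0 0 0;-0.003 0 0 0 0 0;-0.003 0 0 0 0 0'; python3 drive.py '-0.001 0 0 0 0 0;-0.002 0 0 0 0 0;-0.002 0 0 0 0 0'; python3 go.py
```

```text
t: 6.85
ee_pos: [0.5616, -0.1572, 0.1504]
tcp_rot: [-1.836, -0.828, -1.632]
wrist_force: [-0.9, 0.6, 0.1]
gripper_width: 0.0306
grip_force: 59.8
t: 7.1
ee_pos: [0.562, -0.1576, 0.1501]
tcp_rot: [-1.834, -0.826, -1.635]
wrist_force: [-2.3, 1.4, 7.6]
gripper_width: 0.0305
grip_force: 59.4
t 7.1 tub tcp mm [-92.8 -17.2 150.1] zdir [ 0.839 -0.531 -0.116] ydir [-0.534 -0.845  0.003] q [-0.81  0.8  -0.15  1.25  1.43  0.93] F [-2.3  1.4  7.6] w 0.0305 g 59.4
```

```bash
python3 drive.py '-0.0003 0 -0.002 0 0 0;-0.0006 0 -0.004 0 0 0;-0.0009 0 -0.006 0 0 0;-0.0009 0 -0.006 0 0 0'; python3 drive.py '-0.0003 0 -0.002 0 0 0;-0.0006 0 -0.004 0 0 0;-0.0009 0 -0.006 0 0 0;-0.0009 0 -0.006 0 0 0'; python3 go.py
```

```text
t: 7.43
ee_pos: [0.5579, -0.1623, 0.1498]
tcp_rot: [-1.835, -0.826, -1.634]
wrist_force: [-1.0, 2.1, 7.3]
gripper_width: 0.0306
grip_force: 59.6
t: 7.77
ee_pos: [0.5541, -0.1671, 0.1493]
tcp_rot: [-1.835, -0.828, -1.635]
wrist_force: [0.6, 0.4, 6.5]
gripper_width: 0.0308
grip_force: 59.7
t 7.77 tub tcp mm [-103.5  -10.9  149.3] zdir [ 0.839 -0.531 -0.117] ydir [-0.534 -0.845  0.004] q [-0.84  0.83 -0.12  1.37  1.41  0.81] F [0.6 0.4 6.5] w 0.0308 g 59.7
```

```bash
python3 drive.py '-0.001 0 0 0 0 0;-0.002 0 0 0 0 0;-0.003 0 0 0 0 0;-0.003 0 0 0 0 0'; python3 go.py
python3 - <<'E'
from workcell import bot, imaging, sign_off
import cv2,numpy as np
b=imaging.capture("top")["color"][170:260,300:420,::-1]
cv2.imwrite("pics/t4.png",cv2.resize(b,None,fx=6,fy=6,interpolation=cv2.INTER_CUBIC))
E
```

```text
t: 8.1
ee_pos: [0.5549, -0.1679, 0.1491]
tcp_rot: [-1.834, -0.823, -1.64]
wrist_force: [-1.8, 1.2, 18.1]
gripper_width: 0.0306
grip_force: 59.4
t 8.1 tub tcp mm [-104.1  -11.9  149.1] zdir [ 0.838 -0.534 -0.113] ydir [-0.537 -0.844  0.004] q [-0.84  0.83 -0.12  1.37  1.42  0.81] F [-1.8  1.2 18.1] w 0.0306 g 59.4
```

View pics/t4.png

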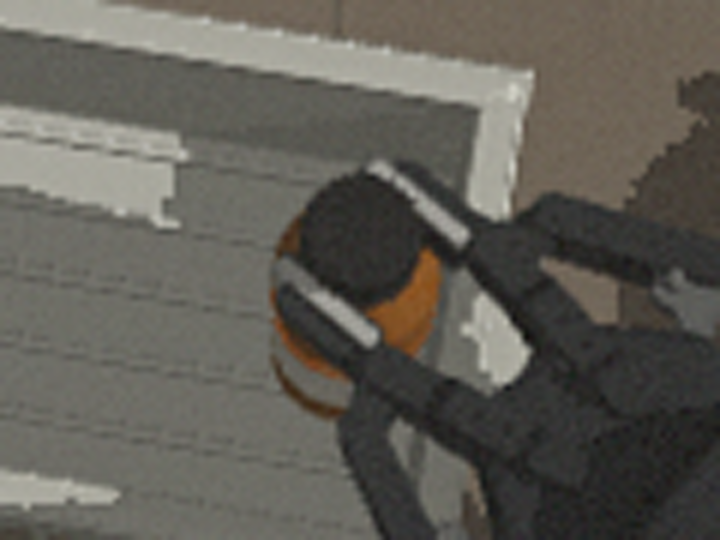

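The cap is at crop (363,240), and the body's left edge is vertical at x≈272 down to the foot near (310,410), so it looks upright. I'll check by projecting an upright model.

Run:
```python
from h import *
d=np.load("tub.npz");R,o=d["R"],d["o"]
cap=np.array([300+363/6,170+240/6])
q=least_squares(lambda q:proj("top",np.r_[q,.175])-cap,[.54,-.18]).x
a=R.T@(np.r_[q,0]-o); print("axis in tub from cap top",a.round(4))
A=np.linspace(0,6.28,721)
for h in(.010,.06,.09,.122):
    P=np.array([proj("top",np.r_[q,h]+.025*np.array([np.cos(t),np.sin(t),0])) for t in A]); P=(P-[300,170])*6
    print(h,"left",P[P[:,0].argmin()].round(),"bottom",P[P[:,1].argmax()].round(),"right",P[P[:,0].argmax()].round())
```

```text
axis in tub from cap top [-0.119   0.0002  0.    ]
0.01 left [256. 356.] bottom [333. 430.] right [407. 357.]
0.06 left [261. 325.] bottom [341. 403.] right [419. 326.]
0.09 left [264. 305.] bottom [347. 385.] right [427. 306.]
0.122 left [267. 282.] bottom [353. 365.] right [437. 283.]
```

```bash
python3 drive.py '0.002 0 0 0 0 0;0.004 0 0 0 0 0;0.005 0 0 0 0 0;0.005 0 0 0 0 0'; python3 go.py
python3 - <<'E'
import numpy as np
from scipy.spatial.transform import Rotation as Ro
from workcell import bot, imaging, sign_off
d=np.load("tub.npz");R0=Ro.from_rotvec(bot.observe()["tcp_rot"]).as_matrix()
print("tub -x 4mm in tool:",(R0.T@d["R"]@[-.004,0,0]).round(4))
E
```

```text
t: 8.48
ee_pos: [0.5534, -0.166, 0.1497]
tcp_rot: [-1.836, -0.83, -1.631]
wrist_force: [-0.6, 1.2, 0.2]
gripper_width: 0.031
grip_force: 60.0
t 8.48 tub tcp mm [-102.5  -10.   149.7] zdir [ 0.841 -0.528 -0.12 ] ydir [-0.532 -0.847  0.003] q [-0.84  0.83 -0.13  1.36  1.41  0.81] F [-0.6  1.2  0.2] w 0.031 g 60.0
tub -x 4mm in tool: [-0.0004  0.0021 -0.0034]
```

Load relieved. Nudge toward the wall, then open slowly.

```bash
python3 drive.py '0 0.001 -0.002 0 0 0;0 0.002 -0.0035 0 0 0;0 0.0025 -0.0045 0 0 0;0 0.0025 -0.0045 0 0 0;0 0.0025 -0.0045 0 0 0'; python3 go.py; python3 drive.py '0 0 0 0 0 0;0 0 0 0 0 0' 0.036; python3 drive.py '0 0 0 0 0 0;0 0 0 0 0 0;0 0 0 0 0 0' 0.045; python3 drive.py '0 0 0 0 0 0;0 0 0 0 0 0;0 0 0 0 0 0' 0.06; python3 go.py;  python3 - <<'E'
from workcell import bot, imaging, sign_off
import cv2,numpy as np
b=imaging.capture("top")["color"][170:260,300:420,::-1]
cv2.imwrite("pics/t5.png",cv2.resize(b,None,fx=6,fy=6,interpolation=cv2.INTER_CUBIC))
E
```

```text
t: 8.9
ee_pos: [0.5519, -0.1707, 0.1496]
tcp_rot: [-1.836, -0.828, -1.628]
wrist_force: [-0.7, 3.2, -2.2]
gripper_width: 0.0305
grip_force: 59.4
t 8.9 tub tcp mm [-107.3   -9.3  149.6] zdir [ 0.841 -0.528 -0.12 ] ydir [-0.531 -0.847  0.001] q [-0.84  0.84 -0.11  1.41  1.4   0.78] F [-0.7  3.2 -2.2] w 0.0305 g 59.4
t: 9.07
ee_pos: [0.5526, -0.1716, 0.1505]
tcp_rot: [-1.836, -0.83, -1.633]
wrist_force: [0.3, 0.1, 0.4]
gripper_width: 0.0359
grip_force: 0.0
t: 9.32
ee_pos: [0.5524, -0.1714, 0.1505]
tcp_rot: [-1.836, -0.83, -1.631]
wrist_force: [-0.6, 0.1, 0.5]
gripper_width: 0.0447
grip_force: 0.0
t: 9.57
ee_pos: [0.5523, -0.1711, 0.1503]
tcp_rot: [-1.836, -0.83, -1.631]
wrist_force: [0.3, 0.0, -0.3]
gripper_width: 0.06
grip_force: 0.0
t 9.57 tub tcp mm [-107.7   -9.8  150.3] zdir [ 0.84  -0.529 -0.119] ydir [-0.532 -0.847  0.003] q [-0.84  0.84 -0.11  1.41  1.4   0.78] F [ 0.3  0.  -0.3] w 0.06 g 0.0
```

View pics/t5.png

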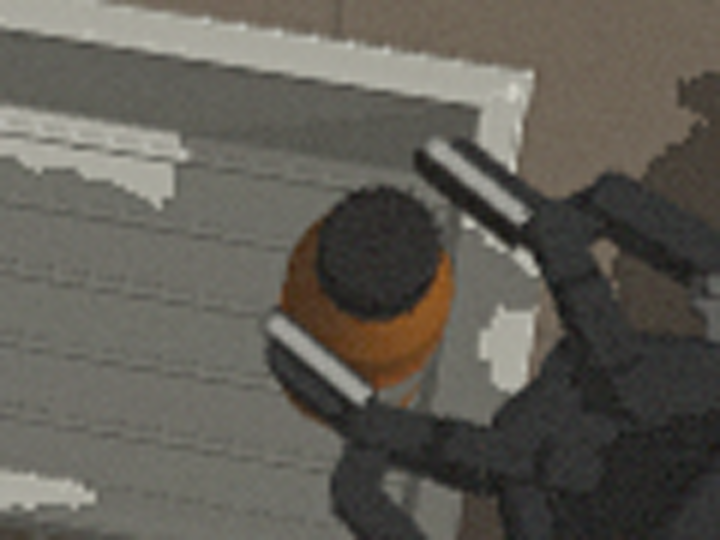

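The bottle stands free, with the cap at about (378,250) and fingers clear on both sides. Withdrawing along the finger axis.

```bash
python3 drive.py '0.001 0 -0.015 0 0 0;0.003 0 -0.035 0 0 0;0.006 0 -0.055 0 0 0;0.01 0 -0.075 0 0 0;0.014 0 -0.085 0 0 0'; python3 drive.py '0.03 0 -0.02 0 0 0;0.06 0 -0.02 0 0 0;0.09 0 -0.02 0 0 0;0.11 0 -0.02 0 0 0'; python3 go.py "95 0 230 0 0"
```

```text
t: 10.03
ee_pos: [0.4966, -0.2347, 0.1744]
tcp_rot: [-1.837, -0.827, -1.632]
wrist_force: [0.4, 0.2, 0.1]
gripper_width: 0.0599
grip_force: 0.0
t: 10.37
ee_pos: [0.4928, -0.2384, 0.2883]
tcp_rot: [-1.837, -0.83, -1.632]
wrist_force: [-0.1, 0.2, -0.7]
gripper_width: 0.0597
grip_force: 0.0
t 10.37 tub tcp mm [-183.8   37.9  288.3] zdir [ 0.84 -0.53 -0.12] ydir [-0.533 -0.846  0.005] q [-1.01  0.74  0.06  2.05  1.27  0.39] F [-0.1  0.2 -0.7] w 0.0597 g 0.0
95 0 230 0 0 -> -0.0267 -0.1168 0.2611 0.411 -1.408 -0.456 | 0.287 1.54
```

```bash
cat >> m.py <<'E'
print("dropper cap",ray((182,150),.107),ray((160,140),.10),ray((205,150),.10),"pot lid",ray((160,282),.064),"gusset",ray((250,290),.095),ray((250,290),.11))
E
python3 m.py | tail -1; python3 go.py "84 6 200 -20 0"
```

```text
dropper cap [ 0.1115 -0.029   0.107 ] [ 0.1245 -0.0339  0.1   ] [ 0.1024 -0.0326  0.1   ] pot lid [0.119 0.027 0.064] gusset [0.069  0.0295 0.095 ] [0.0661 0.0324 0.11  ]
t 10.37 tub tcp mm [-183.8   37.9  288.3] zdir [ 0.84 -0.53 -0.12] ydir [-0.533 -0.846  0.005] q [-1.01  0.74  0.06  2.05  1.27  0.39] F [-0.1  0.2 -0.7] w 0.0597 g 0.0
84 6 200 -20 0 -> -0.058 -0.1162 0.2523 0.341 -1.745 -0.546 | 0.284 1.86
```

```bash
python3 go.py "-184 38 310 50 -20" "0 10 310 30 -10"
```

```text
t 10.37 tub tcp mm [-183.8   37.9  288.3] zdir [ 0.84 -0.53 -0.12] ydir [-0.533 -0.846  0.005] q [-1.01  0.74  0.06  2.05  1.27  0.39] F [-0.1  0.2 -0.7] w 0.0597 g 0.0
-184 38 310 50 -20 -> 0.0215 0.0002 -0.0028 0.2 -0.576 -0.082 | 0.022 0.61
0 10 310 30 -10 -> 0.0423 -0.0743 0.1665 0.338 -0.914 -0.218 | 0.187 1.0
```

```bash
python3 drive.py '0.02 0 0 0.04 -0.115 -0.016;0.03 -0.01 0.02 0.08 -0.23 -0.033;0.04 -0.02 0.05 0.12 -0.345 -0.05;0.042 -0.035 0.08 0.16 -0.46 -0.066;0.042 -0.045 0.11 0.2 -0.576 -0.082' 0; python3 go.py "0 10 310 10 -5" "83 4 260 -20 0"
```

```text
t: 10.78
ee_pos: [0.5347, -0.1241, 0.3153]
tcp_rot: [-2.126, -1.198, -1.129]
wrist_force: [-0.3, 0.1, -0.3]
gripper_width: 0.0005
grip_force: 0.0
t 10.78 tub tcp mm [-64.2  15.2 315.3] zdir [ 0.763 -0.316 -0.564] ydir [-0.376 -0.926  0.01 ] q [-0.7   0.36  0.03  1.45  0.96  1.31] F [-0.3  0.1 -0.3] w 0.0005 g 0.0
0 10 310 10 -5 -> 0.0305 -0.0194 0.0536 0.174 -0.789 -0.252 | 0.065 0.85
83 4 260 -20 0 -> 0.0341 -0.0456 0.147 0.137 -1.301 -0.392 | 0.158 1.37
```

```bash
python3 drive.py '0.006 -0.004 0.01 0.035 -0.115 -0.037;0.012 -0.008 0.02 0.05 -0.23 -0.075;0.018 -0.012 0.03 0.07 -0.345 -0.11;0.025 -0.016 0.05 0.09 -0.46 -0.15;0.03 -0.02 0.08 0.11 -0.575 -0.18'; python3 go.py "83 4 220 -20 0"
```

```text
t: 11.2
ee_pos: [0.5615, -0.0427, 0.2975]
tcp_rot: [-2.369, -1.688, -0.505]
wrist_force: [1.5, -0.7, -0.9]
gripper_width: 0.0
grip_force: 0.0
t 11.2 tub tcp mm [ 20.5   2.1 297.5] zdir [ 0.367 -0.106 -0.924] ydir [-0.176 -0.983  0.043] q [-0.28  0.28  0.17  1.39  0.39  1.64] F [ 1.5 -0.7 -0.9] w 0.0 g 0.0
83 4 220 -20 0 -> 0.0274 -0.0162 0.0944 0.047 -0.733 -0.18 | 0.1 0.76
```

```bash
python3 drive.py '0.027 -0.016 0.02 0.009 -0.12 -0.03;0.027 -0.016 0.04 0.018 -0.24 -0.06;0.027 -0.016 0.055 0.027 -0.36 -0.09;0.027 -0.016 0.07 0.036 -0.48 -0.12;0.027 -0.016 0.08 0.043 -0.6 -0.15'; python3 go.py "83 4 160 -20 0"
```

```text
t: 11.62
ee_pos: [0.566, 0.0163, 0.2303]
tcp_rot: [2.301, 1.908, -0.241]
wrist_force: [0.0, 0.2, -0.7]
gripper_width: -0.0001
grip_force: 0.0
t 11.62 tub tcp mm [ 79.5   7.2 230.3] zdir [-0.213 -0.003 -0.977] ydir [-0.022 -1.     0.008] q [ 0.14  0.42  0.24  1.45 -0.21  1.9 ] F [ 0.   0.2 -0.7] w -0.0001 g 0.0
83 4 160 -20 0 -> 0.0185 0.0026 0.0679 0.001 -0.134 -0.023 | 0.07 0.14
```

```bash
python3 drive.py '0.0185 0.003 0.02 0 -0.1 -0.02;0.0185 0.003 0.045 0 -0.134 -0.023;0.0185 0.003 0.068 0 -0.134 -0.023;0.0185 0.003 0.068 0 -0.134 -0.023'; python3 drive.py '0 0 0 0 0 0;0 0 0 0 0 0'; python3 go.py "83 4 111 -20 0"
```

```text
t: 11.95
ee_pos: [0.5666, 0.0191, 0.1541]
tcp_rot: [2.209, 1.876, -0.397]
wrist_force: [-0.8, -0.4, -0.4]
gripper_width: 0.0001
grip_force: 0.0
t: 12.12
ee_pos: [0.5707, 0.0183, 0.1614]
tcp_rot: [2.21, 1.868, -0.381]
wrist_force: [-0.0, -0.6, 0.6]
gripper_width: 0.0002
grip_force: 0.0
t 12.12 tub tcp mm [ 82.2   2.9 161.4] zdir [-0.336 -0.001 -0.942] ydir [-0.003 -1.     0.002] q [ 0.2   0.51  0.17  1.35 -0.32  1.96] F [-0.  -0.6  0.6] w 0.0002 g 0.0
83 4 111 -20 0 -> 0.0177 -0.0012 0.0472 0.001 -0.006 -0.004 | 0.05 0.01
```

```bash
python3 drive.py '0.006 0 0.015 0 0 0;0.012 -0.001 0.03 0 0 0;0.0177 -0.001 0.047 0 0 0;0.0177 -0.001 0.047 0 0 0;0.0177 -0.001 0.047 0 0 0'; python3 go.py "83 3 111 -20 0" "63 3 111 -20 0" "43 3 111 -20 0"
```

```text
t: 12.53
ee_pos: [0.5697, 0.019, 0.1112]
tcp_rot: [2.211, 1.868, -0.381]
wrist_force: [-0.4, -0.8, 1.1]
gripper_width: 0.0002
grip_force: 0.0
t 12.53 tub tcp mm [ 82.7   4.  111.2] zdir [-0.336 -0.    -0.942] ydir [-0.004 -1.     0.002] q [ 0.2   0.55  0.09  1.24 -0.32  1.96] F [-0.4 -0.8  1.1] w 0.0002 g 0.0
83 3 111 -20 0 -> 0.0004 0.001 0.0001 0.0 -0.006 -0.004 | 0.001 0.01
63 3 111 -20 0 -> -0.0185 0.001 0.0068 0.0 -0.006 -0.004 | 0.02 0.01
43 3 111 -20 0 -> -0.0373 0.0011 0.0136 0.0 -0.006 -0.004 | 0.04 0.01
```

```bash
python3 drive.py '-0.0094 0 0.0034 0 0 0;-0.0187 0 0.0068 0 0 0;-0.028 0 0.0102 0 0 0;-0.0374 0 0.0136 0 0 0;-0.047 0 0.017 0 0 0'; python3 go.py "-50 3 111 -20 0"
```

```text
t: 12.95
ee_pos: [0.5616, -0.0309, 0.1106]
tcp_rot: [2.21, 1.868, -0.38]
wrist_force: [0.3, 1.7, 0.7]
gripper_width: -0.0002
grip_force: 1.0
t 12.95 tub tcp mm [ 32.2   3.9 110.6] zdir [-0.336 -0.002 -0.942] ydir [-0.003 -1.     0.003] q [ 0.12  0.51  0.03  1.19 -0.33  1.87] F [0.3 1.7 0.7] w -0.0002 g 1.0
-50 3 111 -20 0 -> -0.0775 0.0011 0.0272 0.002 -0.006 -0.004 | 0.082 0.01
```

Contact is about 1.7 N, and the divider is moving. Continuing.

```bash
python3 drive.py '-0.0094 0 0.0034 0 0 0;-0.0187 0 0.0068 0 0 0;-0.028 0 0.0102 0 0 0;-0.0374 0 0.0136 0 0 0;-0.047 0 0.0167 0 0 0'; python3 drive.py '-0.009 0 0.003 0 0 0;-0.018 0 0.0063 0 0 0;-0.0244 0.001 0.0085 0 0 0;-0.0244 0.001 0.0085 0 0 0'; python3 go.py "-60 3 111 -20 0";python3 - <<'E'
from workcell import bot, imaging, sign_off
import cv2,numpy as np
a=imaging.capture("scene")["color"][110:310,200:420,::-1]; b=imaging.capture("top")["color"][130:330,210:410,::-1]
cv2.imwrite("pics/s6.png",np.hstack([cv2.resize(a,None,fx=1.9,fy=1.9),cv2.resize(b,None,fx=1.9,fy=1.9)]))
E
```

```text
t: 13.37
ee_pos: [0.5524, -0.0799, 0.1094]
tcp_rot: [2.21, 1.87, -0.383]
wrist_force: [1.6, 0.9, -0.6]
gripper_width: -0.0002
grip_force: 1.0
t: 13.7
ee_pos: [0.5484, -0.1064, 0.1096]
tcp_rot: [2.212, 1.868, -0.386]
wrist_force: [-0.2, -0.6, 0.2]
gripper_width: 0.0
grip_force: 0.0
t 13.7 tub tcp mm [-44.5   4.6 109.6] zdir [-0.338  0.003 -0.941] ydir [-0.005 -1.    -0.001] q [-0.01  0.48 -0.03  1.12 -0.34  1.74] F [-0.2 -0.6  0.2] w 0.0 g 0.0
-60 3 111 -20 0 -> -0.0151 0.0017 0.0039 -0.003 -0.004 -0.004 | 0.016 0.01
```

View pics/s6.png

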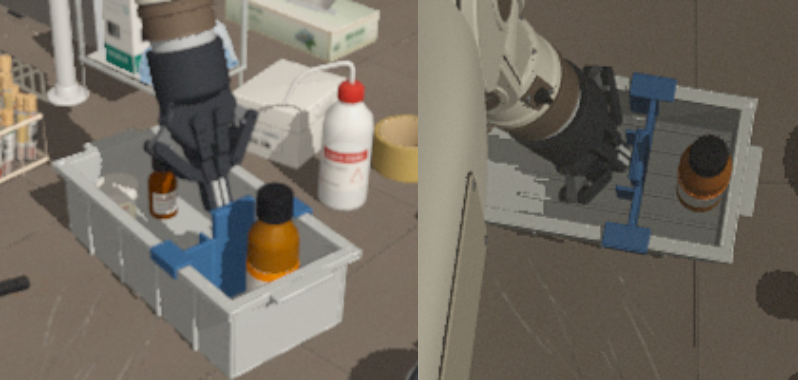

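The bottle stands upright at the end wall, the divider is about 30 mm from it, and the bystanders are undisturbed. I'll close the gap slowly while watching force.

```bash
python3 drive.py '-0.004 0 0.0014 0 0 0;-0.008 0 0.0028 0 0 0;-0.012 0.001 0.004 0 0 0;-0.016 0.001 0.005 0 0 0'; python3 drive.py '-0.002 0 0.0007 0 0 0;-0.004 0 0.0014 0 0 0;-0.006 0 0.002 0 0 0'; python3 go.py; python3 drive.py '-0.002 0 0.0007 0 0 0;-0.004 0 0.0014 0 0 0'; python3 go.py
```

```text
t: 14.13
ee_pos: [0.5476, -0.1212, 0.1103]
tcp_rot: [2.21, 1.871, -0.383]
wrist_force: [-0.0, 1.9, -1.4]
gripper_width: -0.0001
grip_force: 0.9
t: 14.38
ee_pos: [0.5466, -0.1277, 0.1106]
tcp_rot: [2.21, 1.87, -0.383]
wrist_force: [-0.4, 1.2, -1.0]
gripper_width: 0.0002
grip_force: 0.8
t 14.38 tub tcp mm [-65.8   2.9 110.6] zdir [-0.337  0.001 -0.942] ydir [-0.003 -1.     0.   ] q [-0.05  0.47 -0.04  1.1  -0.34  1.7 ] F [-0.4  1.2 -1. ] w 0.0002 g 0.8
t: 14.55
ee_pos: [0.5459, -0.1318, 0.1107]
tcp_rot: [2.21, 1.87, -0.383]
wrist_force: [-0.3, 1.6, -0.8]
gripper_width: 0.0
grip_force: 0.8
t 14.55 tub tcp mm [-70.    2.9 110.7] zdir [-0.337  0.    -0.942] ydir [-0.003 -1.     0.   ] q [-0.06  0.47 -0.04  1.1  -0.34  1.69] F [-0.3  1.6 -0.8] w 0.0 g 0.8
```

```bash
for i in 1 2 3; do :; done; python3 drive.py '-0.0019 0 0.0007 0 0 0;-0.0019 0 0.0007 0 0 0' | grep -E 'ee|force'; python3 drive.py '-0.0019 0 0.0007 0 0 0;-0.0019 0 0.0007 0 0 0'| grep -E 'ee|force'; python3 drive.py '-0.0019 0 0.0007 0 0 0;-0.0019 0 0.0007 0 0 0'| grep -E 'ee|force'; python3 go.py
```

```text
ee_pos: [0.5456, -0.1342, 0.1108]
wrist_force: [0.2, 0.9, -0.0]
grip_force: 0.3
ee_pos: [0.5453, -0.136, 0.1108]
wrist_force: [0.3, 1.3, 0.1]
grip_force: 0.3
ee_pos: [0.545, -0.138, 0.1108]
wrist_force: [-0.5, 1.3, 0.1]
grip_force: 0.4
t 15.05 tub tcp mm [-76.2   2.8 110.8] zdir [-0.337  0.    -0.941] ydir [-0.003 -1.     0.001] q [-0.07  0.46 -0.05  1.1  -0.34  1.68] F [-0.5  1.3  0.1] w -0.0 g 0.4
```

```bash
python3 drive.py '-0.0019 0 0.0007 0 0 0;-0.0019 0 0.0007 0 0 0' | grep -E 'ee|wrist'; python3 drive.py '-0.0019 0 0.0007 0 0 0;-0.0019 0 0.0007 0 0 0'| grep -E 'ee|wrist'; python3 drive.py '-0.0014 0 0.0005 0 0 0;-0.0014 0 0.0005 0 0 0'| grep -E 'ee|wrist'; python3 go.py
python3 - <<'E'
from workcell import bot, imaging, sign_off
from h import *
import cv2
d=np.load("tub.npz");R,o=d["R"],d["o"]
im=imaging.capture("top")["color"].astype(int); h=cv2.cvtColor(im.astype(np.uint8),cv2.COLOR_RGB2HSV)
blue=((h[...,0]>100)&(h[...,0]<120)&(h[...,1]>120)).astype(np.uint8)
blue[:,:250]=0
n,l,st,ce=cv2.connectedComponentsWithStats(blue)
for i in range(1,n):
    if st[i][4]>40: print(st[i],ce[i].round(1))
def ray(px,z):
    p=least_squares(lambda q:proj("top",np.r_[q,z])-px,[.5,-.1]).x; return (R.T@(np.r_[p,z]-o)).round(4)
ys,xs=np.nonzero(blue)
# rightmost blue of saddles (z .1): rows near top and bottom
for lo,hi in((ys.min(),ys.min()+14),(ys.max()-12,ys.max()+1)):
    m=(ys>=lo)&(ys<hi); k=xs[m]; print("saddle",lo,hi,k.min(),k.max(),ray([k.min(),(lo+hi)/2],.1),ray([k.max()+1,(lo+hi)/2],.1))
E
```

```text
ee_pos: [0.5447, -0.1397, 0.1108]
wrist_force: [-0.2, 2.6, 0.2]
ee_pos: [0.5446, -0.14, 0.1108]
wrist_force: [-0.9, 7.4, 1.7]
ee_pos: [0.5446, -0.1401, 0.1108]
wrist_force: [-0.8, 10.7, 3.2]
t 15.55 tub tcp mm [-78.4   2.8 110.8] zdir [-0.331 -0.    -0.944] ydir [-0.    -1.     0.001] q [-0.07  0.46 -0.05  1.09 -0.34  1.67] F [-0.8 10.7  3.2] w 0.0001 g 5.6
[340 171  12  13  47] [345.4 177.3]
[407 324  38  46 657] [424.6 346.7]
saddle 171 185 339 362 [-0.0724 -0.0717  0.1   ] [-0.116  -0.0791  0.1   ]
saddle 357 370 407 440 [-0.241   0.2353  0.1   ] [-0.2982  0.2254  0.1   ]
```

Force rose from 1.3 to 10 N at TCP x≈−78 mm, as predicted: the divider is snug against the bottle and wall. Back off and rise.

```bash
python3 drive.py '0.008 0 -0.0029 0 0 0;0.018 0 -0.0065 0 0 0;0.028 0 -0.0102 0 0 0;0.028 0 -0.0102 0 0 0'; python3 drive.py '-0.01 0 -0.03 0 0 0;-0.02 0 -0.06 0 0 0;-0.02 0 -0.1 0 0 0;-0.02 0 -0.13 0 0 0;-0.02 0 -0.15 0 0 0'; python3 drive.py '0 -0.04 -0.01 0 0 0;0 -0.08 -0.01 0 0 0;0 -0.12 -0.01 0 0 0;0 -0.16 -0.01 0 0 0;0 -0.2 -0.01 0 0 0';python3 go.py
python3 - <<'E'
from workcell import bot, imaging, sign_off
from h import *
import cv2
d=np.load("tub.npz");R,o=d["R"],d["o"]
def tub(x,y,z): return o+R@np.array([x,y,z])
for n in("top","scene"):
    c=imaging.capture(n)["color"]; h=cv2.cvtColor(c,cv2.COLOR_RGB2HSV).astype(int)
    cv2.imwrite(f"pics/end_{n}.png",c[:,:,::-1])
    am=((h[...,0]>8)&(h[...,0]<20)&(h[...,1]>160)&(h[...,2]>60)).astype(np.uint8)
    bl=((h[...,0]>100)&(h[...,0]<122)&(h[...,1]>110)).astype(np.uint8)
    p=proj(n,tub(-.125,0,.12)); x0,y0=(p-45).astype(int)
    for nm,m in(("amber",am),("blue",bl),("dark",(h[...,2]<55).astype(np.uint8))):
        k,l,st,ce=cv2.connectedComponentsWithStats(m[y0:y0+90,x0:x0+90])
        print(n,nm,[(s+np.array([x0,y0,0,0,0])).tolist() for s in st[1:] if s[4]>30])
    for z in(.01,.122,.1625): print(n,"model axis z",z,proj(n,tub(-.125,0,z)).round(1))
    print(n,"tab model corners",[proj(n,tub(-.0945,y,.127)).round(1).tolist() for y in(-.025,.025)])
    print("saddle corners",[proj(n,tub(-.0945+dx,s*.08,.1)).round(1).tolist() for dx in(-.017,.017) for s in(-1,1)])
E
```

```text
t: 15.93
ee_pos: [0.5496, -0.1121, 0.1107]
tcp_rot: [2.208, 1.872, -0.382]
wrist_force: [-0.5, -0.5, -0.4]
gripper_width: 0.0002
grip_force: 0.0
t: 16.35
ee_pos: [0.5554, -0.0821, 0.2625]
tcp_rot: [2.208, 1.867, -0.378]
wrist_force: [0.6, 0.7, 0.1]
gripper_width: -0.0
grip_force: 0.0
t: 16.77
ee_pos: [0.3557, -0.0461, 0.2679]
tcp_rot: [2.21, 1.869, -0.383]
wrist_force: [0.0, -0.1, 1.5]
gripper_width: 0.0
grip_force: 0.0
t 16.77 tub tcp mm [-16.4 204.5 267.9] zdir [-0.338  0.    -0.941] ydir [-0.003 -1.     0.001] q [ 0.15  0.01 -0.22  1.45 -0.33  1.9 ] F [ 0.  -0.1  1.5] w 0.0 g 0.0
top amber [[356, 213, 19, 22, 130]]
top blue [[339, 172, 24, 32, 265], [325, 232, 25, 30, 188]]
top dark [[353, 201, 20, 22, 349]]
top model axis z 0.01 [358.3 229.7]
top model axis z 0.122 [362.  217.4]
top model axis z 0.1625 [363.6 212.2]
top tab model corners [[347.3, 200.4], [342.8, 227.7]]
saddle corners [[360.7, 177.1], [346.8, 262.1], [342.5, 174.2], [328.0, 258.9]]
scene amber [[330, 226, 27, 32, 725]]
scene blue [[354, 218, 21, 32, 244], [299, 224, 37, 43, 631]]
scene dark [[335, 207, 19, 21, 351]]
scene model axis z 0.01 [342.4 284.3]
scene model axis z 0.122 [344.3 237.3]
scene model axis z 0.1625 [345.  218.7]
scene tab model corners [[344.3, 222.8], [323.1, 232.0]]
saddle corners [[371.5, 228.7], [304.2, 259.6], [360.0, 220.8], [293.3, 250.3]]
```

The cap measures (344.5, 217) in scene and (363, 212) in top. The upright model at the wall predicts (345, 218.7) and (363.6, 212.2), and the divider saddles match too. Handing in.

```bash
python3 -c "
from workcell import bot, imaging, sign_off
print(sign_off())"
```

```text
the job is handed in; nothing more can be done
None
```

I stood the bottle upright on the tub floor at the end wall and slid the blue divider up against it. The job was handed in at about 17 s of the 54 s allowed, with no verdict returned. I saw no movement of the other containers in the last image I viewed, taken before the final push.

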